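# Return three mixed-up dental models to their case pans

### The job

The three loose dental models have been put in the wrong pans: move each one to the pan whose fixed lower model is of the same kind, standing upright and centred on that pan's round rubber pad. Each pad has room for one model only, so the empty rubber mat is there as a halfway spot; never put a model down on the bare counter. Leave the jar, the bowl and the brush where they are.

Things in the scene. Friction and masses are not known exactly. Their poses are not given: they have to be found in the camera images.
- arch: loose upper dental model, sand-coloured cast with a flat 20 mm high base and teeth on top; full arch: base D-shaped seen from above, 58 x 58 mm (straight sides at y = -29 and +29 mm, round towards +x), horseshoe of teeth, 28 mm high in all. Origin: centre of its underside; z up through the teeth. At the start it stands upright on the round pad of a pan that is not its own. About 70 g.
- quad: loose upper dental model, sand-coloured cast with a flat 20 mm high base and teeth on top; quadrant (quarter mouth): straight bar, base 54 mm along x by 26 mm along y, one row of five teeth, 28 mm high in all. Origin: centre of its underside; z up through the teeth. At the start it stands upright on the round pad of a pan that is not its own. About 35 g.
- die: loose upper dental model, sand-coloured cast with a flat 20 mm high base and teeth on top; single-tooth die: base 22 x 22 mm square, one tooth stump in the middle, 33 mm high in all. Origin: centre of its underside; z up through the teeth. At the start it stands upright on the round pad of a pan that is not its own. About 18 g.
- pan_arch: blue work pan fixed to the counter; rim top 10 mm high, spanning x -54 to 118, y -64 to 64 mm. Origin: on the counter under the centre of its round black rubber pad (76 mm across, top at z = 9 mm), where a loose model stands. At x = +75 mm a lower model is fixed on a black plate: a D-shaped full arch like the loose one; its top is at z = 37 mm. It tells whose pan this is.
- pan_quad: blue work pan fixed to the counter; rim top 10 mm high, spanning x -54 to 118, y -64 to 64 mm. Origin: on the counter under the centre of its round black rubber pad (76 mm across, top at z = 9 mm), where a loose model stands. At x = +75 mm a lower model is fixed on a black plate: a bar-shaped quadrant like the loose one; its top is at z = 37 mm. It tells whose pan this is.
- pan_die: blue work pan fixed to the counter; rim top 10 mm high, spanning x -54 to 118, y -64 to 64 mm. Origin: on the counter under the centre of its round black rubber pad (76 mm across, top at z = 9 mm), where a loose model stands. At x = +75 mm a lower model is fixed on a black plate: a small square single-tooth die like the loose one; its top is at z = 42 mm. It tells whose pan this is.
- mat: spare mat of black rubber, empty at the start: 130 x 120 mm, 9 mm thick, fixed to the counter. Origin: centre of its underside, on the counter; z up.
- jar: amber glass jar with black cap, 48 mm across, 55 mm high. Origin: centre of its underside. A bystander.
- bowl: white bowl, 100 mm across the rim, 45 mm high. Origin: centre of its underside. A bystander.
- brush: flat brush with a wooden handle, lying on the counter, 140 mm long, along its own x. Origin: under the middle of it. A bystander.

How it is judged:
By the outcome, as a careful person would: the job done as asked, in the order asked, and still so for the second after the job is handed in, with the robot touching nothing.
It also fails if it takes over 104 s, if anything falls off the work surface, if the arm or the gripper's body presses on something with over 40 N, if the wrist force passes 120 N, or if a joint passes its speed limit or range.

### The arm

A 6-joint arm with a two-finger parallel gripper is mounted at the origin on the work surface. World frame = base frame: x ahead of the robot, y to its left, z up, the work surface at z = 0. Lengths are in m, angles in rad, forces in N, time in s.
With the tool pointing down it reaches from about 0.425 to 0.95 m from the base axis. Payload 3.5 kg.
Tool frame: the origin (TCP) lies between the finger pads; the fingertips stand 19 mm ahead of it and the grasp point (between the pads) is the TCP; z points along the fingers, y is the line along which they close (so a half turn about z gives the same grasp; the last joint's range is limited). The gripper opens to 85 mm and grips with 20 to 120 N. Pads are 22 mm wide; open, the fingers measure 114 mm over their backs; the gripper's body (76 mm by 85 mm) begins 54 mm behind the grasp point. The pads swing forward as they close: fully open they stand 13 mm farther back than shut.
Start: joints at [1.134, 0.286, 1.577, -0, 1.279, -0.15], TCP at [0.191, 0.647, 0.213] pointing down, gripper open.
Joint ranges: [-2.77, 2.77], [-0.9, 2.22], [0.21, 2.48], [-1.53, 4.67], [0.24, 2.81], [-2.84, 2.84]. Speed limits (rad/s): [2.79, 2.79, 3.14, 3.14, 3.14, 3.14].

### API

Orientations are given as a unit quaternion [x, y, z, w].
In Python, from plant import get_state, cams, ctrl gives the robot as it stands. The module is installed in compiled form; this text tells all that it offers.
- The arm moves only by the tool jog_arm, never from a script. Its argument "deltas" is text: rows parted by semicolons, each of 6 numbers parted by spaces: the shift along the world's x, y, z normalised to -1 to 1, where 1 is 0.02 m, then the turn, a rotation vector about the world's x, y, z normalised to -1 to 1, where 1 is 0.1 rad. In form: x y z ax ay az; .... A call has 1 to 20 rows; each row shifts and turns the commanded pose from where the row before left it; what a row does not reach is not made up. A row lasts 1/8 s, in which the tool goes at most 62.5 mm and 10.7 degrees, less where a joint would pass 70% of its speed; a pose out of reach is approached as far as the arm can. A call with a number of a shift or a turn outside -1 to 1 is refused whole. A call with a gripper value outside its range is refused whole. "gripper" is the opening, from 0 (shut) to 1 (fully open), set as the call begins (left out, the last holds). The fingers move at their own pace and stop on an object; "squeeze" is the grip in N (left out, the last holds). Time passes only in rows, so rows that do not move let the fingers close. It gives the time, the measured TCP pose, the force, the opening and the grip force at its end, in the units of the state.
- get_state(): the state, without advancing time (a new reading comes with each control period).
- cams.read_camera(name): name is "scene" or "top" or "wrist"; returns a dict with "color" (384x512x3 uint8, blue, green, red), "vfov" (degrees; the focal length in pixels is half the picture's height over the tangent of half this angle, whatever the lens; pixels are square), "cx", "cy" (the principal point, pixels), "rvec" (rotation vector, rad) and "tvec" (3), from world to camera coordinates, as OpenCV has them. Camera axes: x right, y down, z forward; pixel columns grow to the right and rows downward; lengths in m; the calibration is good to about 2 mm. A picture is of the moment at which its call begins. There is no depth.
- ctrl.sign_off(): hands the job in; it is judged then, once.
The state is a dict: "time": time; "qpos": joint angles; "dq": joint speeds; "joint_efforts": joint torques, N m; "eef_pos": TCP position; "tcp_rot": TCP orientation; "contact_force": force on the tool from outside, world axes, zero at the start; "wrist_torque": the same for the moment, N m; "opening": opening from 0.0 (shut) to 1.0 (fully open); "finger_force": force on a finger pad.
Only numpy, scipy, OpenCV 4.12 (cv2) and the standard library are available. Lean on these libraries where they do the work, as an engineer would, in place of code of your own. Each camera call takes 0.05 s, during which the arm holds its last target. There are 200 camera calls.

## Working session

There is one attempt and no reset: what is moved stays moved. The work goes in short steps, Python scripts to look and compute and a tool call to move; the robot and the scene stay as the last step left them, time stands still between calls to the robot, and variables do not carry over. Pictures are saved under pics/ and viewed, at most 14 in all, crops included, and the job is handed in when it is done.

Besides the shell and the picture viewer there is one more tool, called by a JSON object that holds its "name" and its "arguments", one argument or row to a line. jog_arm: Moves the arm, as the interface text tells. Its arguments: {"type":"object","properties":{"deltas":{"type":"string"},"gripper":{"type":"number"},"squeeze":{"type":"number"}},"required":["deltas"]}

```bash
mkdir -p pics
cat > h.py <<'E'
import numpy as np, cv2, json
from plant import get_state, cams, ctrl
def cap(n,tag):
    d=cams.read_camera(n); cv2.imwrite(f'pics/{tag}.png',d['color']); np.save(f'pics/{tag}.npy',d,allow_pickle=True); return d
def load(tag): return np.load(f'pics/{tag}.npy',allow_pickle=True).item()
def KRt(d):
    f=d['color'].shape[0]/2/np.tan(np.radians(d['vfov'])/2)
    return np.array([[f,0,d['cx']],[0,f,d['cy']],[0,0,1]]),cv2.Rodrigues(np.array(d['rvec'],float))[0],np.array(d['tvec'],float).ravel()
def ray(d,uv):
    K,R,t=KRt(d); return -R.T@t, R.T@np.linalg.solve(K,[uv[0],uv[1],1])
def plane(d,uv,z):
    c,r=ray(d,uv); return c+r*(z-c[2])/r[2]
def proj(d,p):
    K,R,t=KRt(d); q=K@(R@np.array(p)+t); return q[:2]/q[2]
def tri(d1,u1,d2,u2):
    A=[];b=[]
    for d,u in((d1,u1),(d2,u2)):
        c,r=ray(d,u); r=r/np.linalg.norm(r); M=np.eye(3)-np.outer(r,r); A.append(M); b.append(M@c)
    return np.linalg.lstsq(np.vstack(A),np.hstack(b),rcond=None)[0]
E
python3 - <<'E'
from h import *
for n in('scene','top','wrist'):
    d=cap(n,n+'0'); K,R,t=KRt(d); print(n,K[0,0],-R.T@t,R[2])
s=get_state(); print({k:np.round(v,3) for k,v in s.items()})
E
```

```text
scene 447.11262228587697 [1.09350214 0.16365619 0.94281709] [-0.47696953 -0.16860498 -0.86259633]
top 354.4918955932346 [ 0.53468811 -0.01160435  0.98268469] [ 0.06101851  0.00681514 -0.99811337]
wrist 278.5367862744866 [0.12166092 0.66687281 0.37200392] [ 0.27177012 -0.08157032 -0.958899  ]
{'time': np.float64(0.15), 'qpos': array([ 1.134,  0.287,  1.578, -0.   ,  1.279, -0.15 ]), 'dq': array([-0.   , -0.   , -0.006,  0.001,  0.001, -0.001]), 'joint_efforts': array([ 1.0000e-03, -4.0661e+01, -2.9314e+01, -0.0000e+00,  4.0000e-03,
        0.0000e+00]), 'eef_pos': array([0.191, 0.647, 0.212]), 'tcp_rot': array([ 0.143,  0.99 , -0.001, -0.   ]), 'contact_force': array([ 0.045,  0.027, -0.167]), 'wrist_torque': array([-0.027,  0.045, -0.051]), 'finger_force': np.float64(0.0), 'opening': np.float64(1.0)}
```

View pics/top0.png

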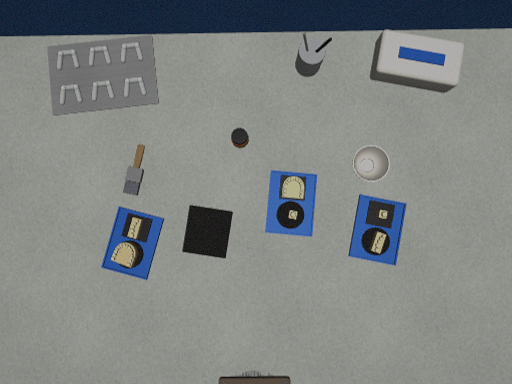

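View pics/scene0.png

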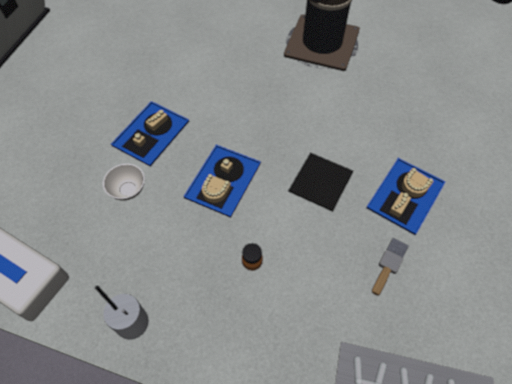

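The top view shows, left to right: the quad pan (about 133,243) holding the arch, the mat (208,231), the arch pan (291,203) holding the die, and the die pan (377,230) holding the quad. The scene view agrees. Next I'll measure pans, pads and models from both views.

```bash
cat > m.py <<'E'
from h import *
T=load('top0');S=load('scene0')
def cn(m,lo):
    c,_=cv2.findContours(m,cv2.RETR_EXTERNAL,cv2.CHAIN_APPROX_NONE); return [x for x in c if cv2.contourArea(x)>lo]
def masks(d):
    i=d['color'].astype(int);b,g,r=i[...,0],i[...,1],i[...,2]
    return ((b>1.8*r)&(b>90)&(b-r>60)).astype(np.uint8)*255, ((r-b>25)&(r>100)&(g>80)).astype(np.uint8)*255, ((i.max(2)<55)).astype(np.uint8)*255
if __name__=='__main__':
  for d,n in((T,'top'),(S,'scene')):
    B,M,Kk=masks(d)
    for c in cn(B,800):
        c=cv2.convexHull(c); w=np.array([plane(d,p[0],.010)[:2] for p in c],np.float32)
        (cx,cy),(a,b),an=cv2.minAreaRect(w); print(n,'pan',np.round([cx,cy,a,b],4),round(an,1), c.reshape(-1,2).mean(0).round())
    for c in cn(M,25):
        w=np.array([plane(d,p[0],.03)[:2] for p in c],np.float32); (cx,cy),(a,b),an=cv2.minAreaRect(w)
        print(n,'model',np.round([cx,cy,a,b],4),round(an,1),cv2.boundingRect(c))
    for c in cn(Kk,300):
        w=np.array([plane(d,p[0],.009)[:2] for p in c],np.float32); (cx,cy),(a,b),an=cv2.minAreaRect(w)
        print(n,'black',np.round([cx,cy,a,b],4),round(an,1),cv2.boundingRect(c))
  a=cv2.resize(T['color'][155:290,95:415],None,fx=2.5,fy=2.5,interpolation=cv2.INTER_CUBIC)
  cv2.imwrite('pics/c1.png',a)
E
python3 m.py
```

```text
top pan [0.458  0.3294 0.1279 0.1703] 74.3 [136. 242.]
top pan [ 0.4848 -0.3409  0.128   0.1697] 78.0 [379. 230.]
top pan [ 0.5603 -0.1068  0.1277  0.1697] 84.0 [295. 202.]
top model [0.4313 0.3427 0.0575 0.0592] 67.9 (111, 242, 25, 26)
top model [ 0.4521 -0.3352  0.025   0.0541] 69.7 (371, 232, 15, 22)
top model [0.4993 0.3171 0.0252 0.0543] 74.3 (127, 217, 14, 22)
top model [ 0.529  -0.108   0.021   0.0221] 77.6 (288, 210, 9, 10)
top model [ 0.527  -0.3493  0.0208  0.0227] 76.7 (379, 209, 9, 10)
top model [ 0.6023 -0.1099  0.0565  0.0593] 88.7 (282, 176, 22, 23)
top model [0.6933 0.3077 0.0166 0.0635] 76.3 (133, 144, 11, 24)
top black [0.4859 0.1234 0.1182 0.1266] 80.6 (183, 206, 49, 52)
top black [ 0.5284 -0.1037  0.0712  0.0683] 89.2 (277, 202, 27, 26)
top black [ 0.527  -0.3497  0.068   0.0623] 77.8 (366, 201, 29, 27)
scene pan [0.4588 0.3292 0.1259 0.1718] 74.3 [404. 199.]
scene pan [ 0.5616 -0.1062  0.127   0.1715] 84.1 [221. 179.]
scene pan [ 0.4865 -0.3395  0.1278  0.1714] 78.0 [147. 135.]
scene model [0.7004 0.3107 0.0171 0.0641] 77.3 (372, 267, 19, 27)
scene model [0.4983 0.3181 0.0272 0.0599] 74.1 (391, 192, 20, 22)
scene model [ 0.6038 -0.1092  0.0582  0.0605] 87.3 (202, 175, 28, 24)
scene model [0.4327 0.3426 0.0584 0.06  ] 68.0 (404, 169, 28, 25)
scene model [ 0.5293 -0.1079  0.0245  0.0251] 78.4 (221, 159, 11, 11)
scene model [ 0.5272 -0.35    0.0278  0.0251] 74.9 (133, 133, 12, 10)
scene model [ 0.4549 -0.3344  0.0279  0.0534] 68.5 (146, 111, 20, 16)
scene black [0.5003 0.3176 0.0649 0.0621] 74.3 (381, 192, 36, 32)
scene black [ 0.527  -0.1024  0.0703  0.0659] 83.9 (215, 157, 28, 25)
scene black [0.4882 0.1243 0.1152 0.1276] 80.5 (289, 154, 63, 57)
scene black [ 0.2741 -0.8739  0.0264  0.2688] 90.0 (0, 8, 49, 59)
scene black [-0.0713 -0.0098  0.2586  0.1352] 8.8 (303, 0, 47, 54)
```

View pics/c1.png

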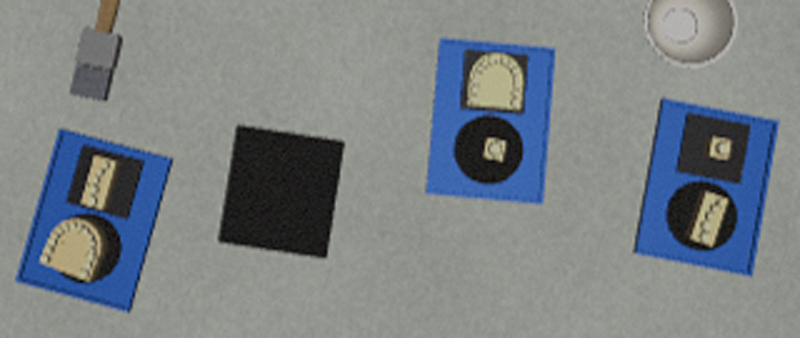

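The crop shows the arch at (75,248) with its flat side towards the robot. The die is at (495,150), slightly right of its pad centre, and the quad bar is at (709,219). Pan sizes (128 x 171 mm) and model sizes match the text in both views. Now a height check by triangulation.

Run:
```python
from m import *
def blobs(d,k,lo):
    o=[]
    for c in cn(masks(d)[k],lo):
        h=cv2.convexHull(c) if k!=1 else c
        m=cv2.moments(h); o.append(np.array([m['m10']/m['m00'],m['m01']/m['m00']]))
    return o
for k,z,lo in((0,.01,800),(1,.03,25),(2,.009,300)):
    for a in blobs(T,k,lo):
        for b in blobs(S,k,lo):
            if np.linalg.norm(plane(T,a,z)-plane(S,b,z))<.012:
                print(('pan','model','black')[k],np.round(tri(T,a,S,b),4))
```

```text
pan [0.457  0.3317 0.0017]
pan [ 4.838e-01 -3.445e-01 -3.000e-04]
pan [ 5.600e-01 -1.081e-01 -1.000e-04]
model [0.4284 0.3444 0.0253]
model [ 0.4525 -0.3371  0.0253]
model [0.499  0.318  0.0279]
model [ 0.529  -0.1081  0.0285]
model [ 0.5269 -0.35    0.0287]
model [ 0.6003 -0.1107  0.0262]
model [0.696  0.3124 0.0159]
black [4.850e-01 1.247e-01 1.000e-04]
black [ 0.5283 -0.1034  0.0073]
```

{"name": "jog_arm", "arguments": {
  "deltas": "1 -1 0 0 0 0.77;1 -1 0 0 0 0;1 -1 0 0 0 0;1 -1 0 0 0 0;1 -1 0 0 0 0;1 -1 0 0 0 0;1 -1 0 0 0 0;1 -1 0 0 0 0;1 -1 0 0 0 0;1 -1 0 0 0 0;1 -1 0 0 0 0;1 -1 0 0 0 0;1 -1 0 0 0 0;1 -1 0 0 0 0;1 -1 0 0 0 0;1 -1 0 0 0 0;0.9 -1 0 0 0 0;0 -1 0 0 0 0;0 -1 0 0 0 0;0 -1 0 0 0 0",
  "gripper": 0.7,
  "squeeze": 30
}}

```text
time: 2.65
eef_pos: [0.5282, 0.2464, 0.2129]
tcp_rot: [0.104, 0.995, -0.0, -0.0]
contact_force: [0.5, -0.9, -1.1]
opening: 0.703
finger_force: 0.0
```

Triangulated heights are a few mm low throughout (calibration error), but consistent with the text's 9–10 mm and 29 mm. I'll refine them with the wrist camera.

{"name": "jog_arm", "arguments": {
  "deltas": "0 -1 -0.24 0 0 0;0 -1 -0.24 0 0 0;0 -1 -0.24 0 0 0;0 -1 -0.24 0 0 0;0 -1 -0.24 0 0 0;0 -1 -0.24 0 0 0;0 -1 -0.24 0 0 0;0 -1 -0.24 0 0 0;0 -1 -0.24 0 0 0;0 -1 -0.24 0 0 0;0 -1 -0.24 0 0 0;0 -1 -0.24 0 0 0;0 -1 -0.24 0 0 0;0 -1 -0.24 0 0 0;0 -0.5 -0.2 0 0 0;0 0 0 0 0 0"
}}

```text
time: 4.65
eef_pos: [0.5286, -0.0432, 0.1414]
tcp_rot: [0.105, 0.994, 0.0, -0.0]
contact_force: [0.2, -0.6, -1.0]
opening: 0.703
finger_force: 0.0
```

```bash
python3 -c "
from h import *
cap('wrist','w1');print(get_state()['eef_pos'])"
```

```text
[ 0.52877741 -0.04266078  0.14161027]
```

{"name": "jog_arm", "arguments": {
  "deltas": "0 -1 -0.3 0 0 0;0 -1 -0.3 0 0 0;0 -1 0 0 0 0;0 -0.2 0 0 0 0;0 0 0 0 0 0"
}}

```text
time: 5.32
eef_pos: [0.529, -0.1071, 0.13]
tcp_rot: [0.105, 0.994, 0.0, 0.0]
contact_force: [0.9, 0.0, 0.1]
opening: 0.699
finger_force: 0.0
```

```bash
python3 -c "
from h import *
cap('wrist','w2');print(get_state()['eef_pos'])
a=np.hstack([load('w1')['color'],load('w2')['color']]);cv2.imwrite('pics/w12.png',cv2.resize(a,(800,300)))"
```

```text
[ 0.52895775 -0.10666936  0.12995071]
```

View pics/w12.png

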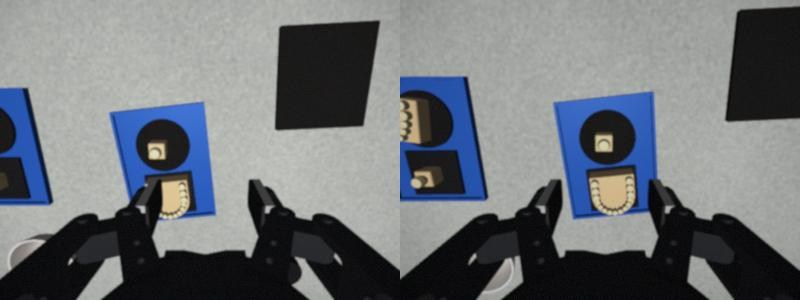

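Both wrist views are clear: the pad (607,137 in the right half) has the die near its centre (604,143), with the fingers either side. I'll triangulate the die, pad and mat from the pair.

```bash
cat > w.py <<'E'
from m import *
def blob(d,k,p,z,lo=100):
    """blob of mask k nearest the world point p: hull centre, world min-area rect at height z"""
    q=proj(d,[*p,z]); best=None
    for c in cn(masks(d)[k],lo):
        h=cv2.convexHull(c); m=cv2.moments(h); u=np.array([m['m10']/m['m00'],m['m01']/m['m00']])
        if best is None or np.linalg.norm(u-q)<np.linalg.norm(best[0]-q): best=(u,h)
    u,h=best
    w=np.array([plane(d,x[0],z)[:2] for x in h],np.float32); return u,cv2.minAreaRect(w),h
def pr(t,r): print(t,np.round(r[0],4),np.round(r[1],4),round(r[2],1))
E
python3 - <<'E'
from w import *
A,B=load('w1'),load('w2')
for n,k,p,z in(('die',1,(.529,-.108),.027),('pad',2,(.529,-.103),.009),('mat',2,(.486,.124),.009),('pan',0,(.561,-.1065),.01)):
    a=blob(A,k,p,z);b=blob(B,k,p,z); pr(n,a[1]);pr(n,b[1]); print(n,'tri',np.round(tri(A,a[0],B,b[0]),4))
E
```

```text
die [ 0.529  -0.1091] [0.0229 0.0227] 77.9
die [ 0.5285 -0.1092] [0.0224 0.0223] 77.9
die tri [ 0.5283 -0.1091  0.0273]
pad [ 0.5277 -0.1039] [0.0714 0.072 ] 31.5
pad [ 0.5276 -0.1038] [0.072  0.0716] 77.9
pad tri [ 0.5267 -0.1039  0.0077]
mat [0.4844 0.1215] [0.1184 0.1262] 80.6
mat [0.4823 0.108 ] [0.0951 0.1268] 80.8
mat tri [ 0.4875  0.1837 -0.1088]
pan [ 0.5593 -0.1072] [0.1267 0.171 ] 84.1
pan [ 0.5594 -0.1075] [0.1267 0.171 ] 84.1
pan tri [ 0.5526 -0.1074 -0.0048]
```

The die is at (0.529, -0.109), yaw 78°, and the pad top is at about 8–9 mm, which matches. Grasping it.

{"name": "jog_arm", "arguments": {
  "deltas": "0 -0.1 -1 0 0 0;0 0 -1 0 0 0;0 0 -1 0 0 0;0 0 -1 0 0 0;0 0 -0.9 0 0 0;0 0 0 0 0 0;0 0 0 0 0 0"
}}

```text
time: 6.25
eef_pos: [0.5295, -0.1086, 0.0325]
tcp_rot: [0.105, 0.995, -0.0, 0.001]
contact_force: [-0.8, -0.3, 0.3]
opening: 0.696
finger_force: 0.0
```

{"name": "jog_arm", "arguments": {
  "deltas": "0 0 0 0 0 0;0 0 0 0 0 0;0 0 0 0 0 0;0 0 0 0 0 0;0 0 0 0 0 0;0 0 0 0 0 0",
  "gripper": 0
}}

```text
time: 7.0
eef_pos: [0.5289, -0.1086, 0.0318]
tcp_rot: [0.105, 0.994, 0.0, -0.0]
contact_force: [0.0, -1.6, 0.5]
opening: -0.001
finger_force: 0.0
```

The gripper closed fully with no force, so the grasp missed. I'll look before doing anything else.

```bash
python3 -c "
from h import *
d=cap('wrist','w3');s=cap('scene','s3');t=cap('top','t3')
a=cv2.resize(d['color'][130:330,130:390],(520,400));b=cv2.resize(s['color'][100:240,170:268],(280,400))
cv2.imwrite('pics/c3.png',np.hstack([a,b]));print(get_state()['opening'])"
```

```text
0.0004439738100545184
```

View pics/c3.png

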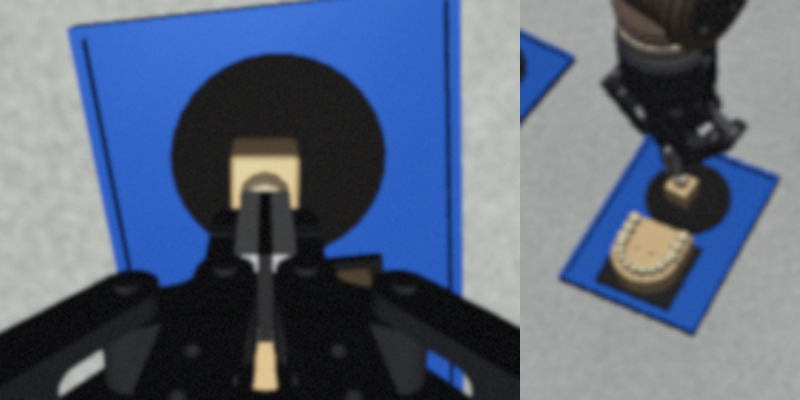

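Run:
```python
from w import *
p=get_state()['eef_pos'];print(p)
for n in('w3','s3','t3'):
    d=load(n)
    for dz in(0,-.019): print(n,dz,proj(d,p+[0,0,dz]).round(1))
    r=blob(d,1,(.529,-.109),.027,20); pr(n,r[1]); print(cv2.boundingRect(r[2]))
s=load('s3')['color'][135:185,195:255];w=load('w3')['color'][190:270,220:300]
cv2.imwrite('pics/c4.png',np.hstack([cv2.resize(s,(480,400),interpolation=2),cv2.resize(w,(320,400),interpolation=2)]))
```

```text
[ 0.52889301 -0.10857938  0.03179169]
w3 0 [263.1 226.6]
w3 -0.019 [263.  215.3]
w3 [ 0.5268 -0.1088] [0.022  0.0186] 78.0
(245, 207, 35, 28)
s3 0 [225.8 162.9]
s3 -0.019 [226.3 167.2]
s3 [ 0.5289 -0.1085] [0.0245 0.0226] 78.4
(221, 161, 11, 9)
t3 0 [292.6 214.3]
t3 -0.019 [291.9 214.3]
t3 [ 0.6099 -0.1098] [0.0447 0.0581] 1.9
(282, 176, 22, 18)
```

View pics/c4.png

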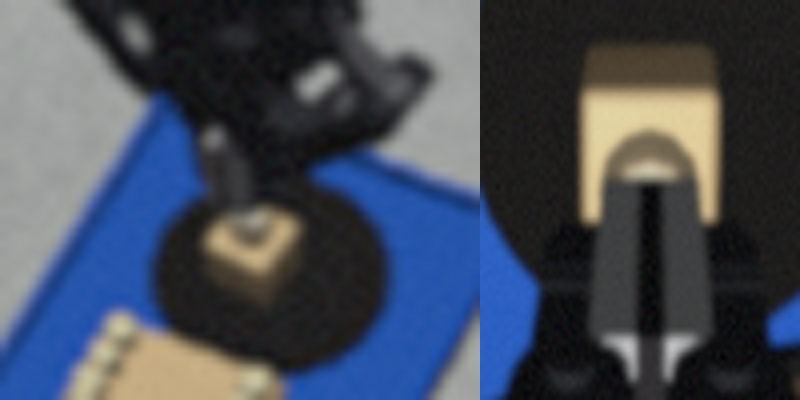

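Run:
```python
from w import *
for n,uv,x in(('w3',(263,225.8),.518),('s3',(225,161.5),.540)):
    d=load(n);c,r=ray(d,uv); t=(x-c[0])/r[0]; print(n,(c+t*r).round(4))
```

```text
w3 [ 0.518  -0.1064  0.0555]
s3 [ 0.54   -0.1051  0.0547]
```

Two views put the shut fingertips about 45–55 mm up, above the stump. That is well higher than the reported TCP z and the text's tip offset imply. I'll trust the pictures: open up and descend in guarded steps, watching the force.

{"name": "jog_arm", "arguments": {
  "deltas": "0 0 0 0 0 0;0 0 0 0 0 0;0 0 0 0 0 0;0 0 0 0 0 0;0 0 -0.25 0 0 0;0 0 -0.25 0 0 0;0 0 0 0 0 0",
  "gripper": 0.6
}}

```text
time: 8.02
eef_pos: [0.5283, -0.1083, 0.021]
tcp_rot: [0.105, 0.995, 0.0, -0.001]
contact_force: [0.1, 0.5, 0.2]
opening: 0.602
finger_force: 0.0
```

```bash
python3 -c "
from h import *
d=cap('wrist','w5');s=cap('scene','s5')
a=cv2.resize(d['color'][150:330,130:390],(500,346));b=cv2.resize(s['color'][110:210,180:267],(300,346))
cv2.imwrite('pics/c5.png',np.hstack([a,b]));print(get_state()['contact_force'])"
```

```text
[ 0.31354995 -0.30678908 -0.6350649 ]
```

View pics/c5.png

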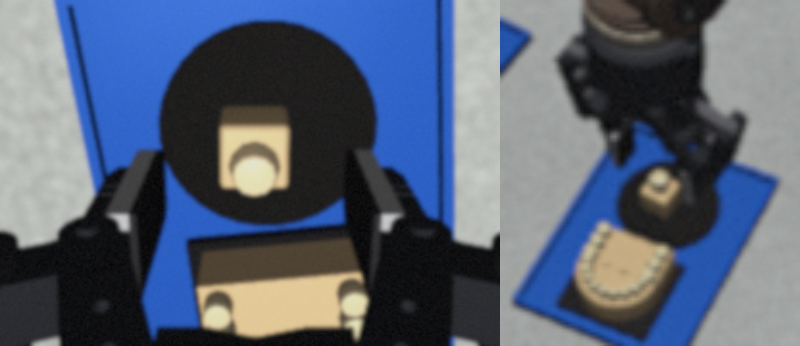

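No contact force. From the finger spacing in the picture, the tips stand about 44 mm up, so tip z ≈ reported z + 23 mm. I'll descend on that basis, still guarded.

{"name": "jog_arm", "arguments": {
  "deltas": "0 -0.05 -0.35 0 0 0;0 0 -0.35 0 0 0;0 0 -0.35 0 0 0;0 0 0 0 0 0"
}}

```text
time: 8.62
eef_pos: [0.5281, -0.1093, -0.0002]
tcp_rot: [0.105, 0.995, 0.0, -0.001]
contact_force: [0.4, -0.2, 0.1]
opening: 0.601
finger_force: 0.0
```

{"name": "jog_arm", "arguments": {
  "deltas": "0 0 -0.2 0 0 0;0 0 -0.2 0 0 0;0 0 0 0 0 0"
}}

```text
time: 9.0
eef_pos: [0.5286, -0.1095, -0.0075]
tcp_rot: [0.105, 0.995, 0.0, -0.0]
contact_force: [-0.2, 0.2, 0.2]
opening: 0.598
finger_force: 0.0
```

{"name": "jog_arm", "arguments": {
  "deltas": "0 0 0 0 0 0;0 0 0 0 0 0;0 0 0 0 0 0;0 0 0 0 0 0;0 0 0 0 0 0",
  "gripper": 0
}}

```text
time: 9.62
eef_pos: [0.5292, -0.1097, -0.0069]
tcp_rot: [0.105, 0.995, -0.0, 0.0]
contact_force: [-0.4, 0.5, 1.4]
opening: 0.25
finger_force: 31.3
```

The die is gripped (opening 0.25 ≈ 21–22 mm). Lifting and carrying it to the mat.

{"name": "jog_arm", "arguments": {
  "deltas": "0 0 0.5 0 0 0;0 0 1 0 0 0;0 0 1 0 0 0;-0.2 1 1 0 0 0;-0.2 1 0 0 0 0;-0.2 1 0 0 0 0;-0.2 1 0 0 0 0;-0.2 1 0 0 0 0;-0.2 1 0 0 0 0;-0.2 1 0 0 0 0;-0.2 1 0 0 0 0;-0.2 1 0 0 0 0;-0.2 1 0 0 0 0;-0.2 1 0 0 0 0;-0.1 0.6 0 0 0 0;0 0 0 0 0 0"
}}

```text
time: 11.62
eef_pos: [0.4825, 0.1232, 0.0626]
tcp_rot: [0.104, 0.995, -0.0, -0.0]
contact_force: [0.4, 0.5, 0.3]
opening: 0.251
finger_force: 31.0
```

{"name": "jog_arm", "arguments": {
  "deltas": "0 0 -1 0 0 0;0 0 -1 0 0 0;0 0 -1 0 0 0;0 0 -0.3 0 0 0;0 0 -0.1 0 0 0;0 0 0 0 0 0"
}}

```text
time: 12.38
eef_pos: [0.4836, 0.1223, -0.0046]
tcp_rot: [0.105, 0.994, 0.0, 0.001]
contact_force: [-0.0, -1.6, -0.5]
opening: 0.246
finger_force: 31.0
```

{"name": "jog_arm", "arguments": {
  "deltas": "0 0 -0.1 0 0 0;0 0 0 0 0 0"
}}

```text
time: 12.62
eef_pos: [0.4831, 0.1224, -0.0069]
tcp_rot: [0.105, 0.995, 0.0, 0.0]
contact_force: [0.8, -0.0, 0.1]
opening: 0.25
finger_force: 31.0
```

{"name": "jog_arm", "arguments": {
  "deltas": "0 0 0 0 0 0;0 0 0 0 0 0;0 0 0 0 0 0;0 0 0.5 0 0 0;0 0 1 0 0 0;0 0 1 0 0 0;0 0 1 0 0 0;0 1 1 0 0 0;0 1 1 0 0 0;0 1 0 0 0 0;0 1 0 0 0 0;0 1 0 0 0 0;0 1 0 0 0 0;0 0 0 0 0 0",
  "gripper": 1
}}

```text
time: 14.38
eef_pos: [0.4829, 0.2434, 0.1032]
tcp_rot: [0.104, 0.995, 0.0, 0.0]
contact_force: [-0.3, -0.7, 0.4]
opening: 1.0
finger_force: 0.0
```

```bash
python3 -c "
from h import *
cap('wrist','w6')"
```

{"name": "jog_arm", "arguments": {
  "deltas": "-0.5 1 0 0 0 -0.9;-0.5 1 0 0 0 -0.85;-0.5 1 0 0 0 0;-0.6 1 0 0 0 0;-0.6 1 0 0 0 0;0 0 0 0 0 0"
}}

```text
time: 15.18
eef_pos: [0.4284, 0.3426, 0.1027]
tcp_rot: [0.19, 0.982, -0.0, -0.0]
contact_force: [0.5, 0.5, -0.0]
opening: 0.997
finger_force: 0.0
```

Run:
```python
from w import *
cap('wrist','w7'); A,B=load('w6'),load('w7')
for n,k,p,z in(('arch',1,(.43,.343),.029),('die',1,(.485,.1235),.027),('pan',0,(.458,.329),.01),('mat',2,(.486,.123),.009),('fixquad',1,(.499,.3175),.029)):
    a=blob(A,k,p,z);b=blob(B,k,p,z); pr(n,a[1]);pr(n,b[1]); print(n,'tri',np.round(tri(A,a[0],B,b[0]),4))
print(get_state()['eef_pos'])
cv2.imwrite('pics/w67.png',cv2.resize(np.hstack([A['color'],B['color']]),(800,300)))
```

```text
arch [0.4302 0.342 ] [0.0598 0.0591] 67.9
arch [0.4298 0.3419] [0.0576 0.058 ] 68.0
arch tri [0.4262 0.3433 0.028 ]
die [0.483  0.1207] [0.0256 0.0245] 78.1
die [0.4987 0.3169] [0.0263 0.0565] 74.6
die tri [0.3373 0.3658 0.3847]
pan [0.4563 0.3285] [0.1272 0.1707] 74.4
pan [0.456 0.329] [0.1268 0.1712] 74.3
pan tri [0.4464 0.3319 0.0083]
mat [0.5822 0.2143] [0.6137 0.2865] 78.0
mat [0.564  0.2789] [0.6122 0.1922] 68.0
mat tri [ 1.0048  0.0279 -0.5835]
fixquad [0.4964 0.3168] [0.027  0.0535] 74.5
fixquad [0.4975 0.3174] [0.0261 0.0561] 74.6
fixquad tri [0.496  0.3175 0.0279]
[0.42887112 0.34204255 0.10276995]
```

View pics/w67.png

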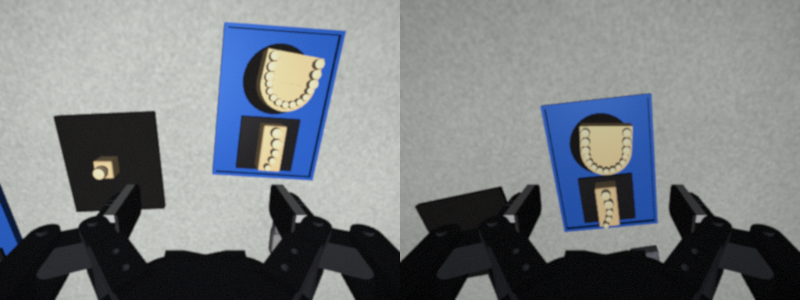

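The die stands upright on the mat. The arch is at (0.430, 0.342), yaw -22°, round side towards the fixed quad. I'll grip it across its straight sides, slightly behind centre.

{"name": "jog_arm", "arguments": {
  "deltas": "-0.27 0.13 -1 0 0 0;0 0 -1 0 0 0;0 0 -1 0 0 0;0 0 -1 0 0 0;0 0 -0.8 0 0 0;0 0 -0.4 0 0 0;0 0 -0.3 0 0 0;0 0 0 0 0 0"
}}

```text
time: 16.23
eef_pos: [0.4236, 0.345, -0.0072]
tcp_rot: [0.191, 0.982, -0.0, -0.0]
contact_force: [-0.1, 0.1, 0.3]
opening: 1.001
finger_force: 0.0
```

{"name": "jog_arm", "arguments": {
  "deltas": "0 0 0 0 0 0;0 0 0 0 0 0;0 0 0 0 0 0;0 0 0 0 0 0",
  "gripper": 0,
  "squeeze": 45
}}

```text
time: 16.73
eef_pos: [0.4243, 0.3455, -0.0062]
tcp_rot: [0.191, 0.982, 0.001, 0.001]
contact_force: [-0.2, -0.6, 4.4]
opening: 0.664
finger_force: 50.2
```

{"name": "jog_arm", "arguments": {
  "deltas": "0 0 0.5 0 0 0;0 0 1 0 0 0;0 0 1 0 0 0;0.22 -1 1 0 0 0;0.22 -1 0.3 0 0 0.56;0.22 -1 0 0 0 0.56;0.22 -1 0 0 0 0.56;0.22 -1 0 0 0 0.56;0.22 -1 0 0 0 0.55;0.22 -1 0 0 0 0;0.22 -1 0 0 0 0;0.22 -1 0 0 0 0;0.22 -1 0 0 0 0;0.22 -1 0 0 0 0;0.22 -1 0 0 0 0;0.22 -1 0 0 0 0;0.22 -1 0 0 0 0;0.22 -1 0 0 0 0;0.22 -1 0 0 0 0;0.22 -1 0 0 0 0"
}}

```text
time: 19.23
eef_pos: [0.4977, 0.0045, 0.0686]
tcp_rot: [0.053, 0.999, 0.0, -0.001]
contact_force: [-0.2, -0.6, -0.4]
opening: 0.663
finger_force: 49.7
```

{"name": "jog_arm", "arguments": {
  "deltas": "0.22 -1 0 0 0 0;0.22 -1 0 0 0 0;0.22 -1 0 0 0 0;0.22 -1 0 0 0 0;0.22 -1 0 0 0 0;0 -0.4 0 0 0 0;0 0 0 0 0 0;0 0 0 0 0 0"
}}

```text
time: 20.23
eef_pos: [0.52, -0.1025, 0.0686]
tcp_rot: [0.053, 0.999, 0.0, -0.0]
contact_force: [0.4, 0.2, -0.9]
opening: 0.662
finger_force: 49.6
```

Run:
```python
from w import *
s=get_state();print(s['eef_pos'],s['tcp_rot']); d=cap('wrist','w8')
ez=s['eef_pos'][2]
pr('arch',blob(d,1,(.527,-.104),ez+.036)[1]); pr('pan',blob(d,0,(.559,-.107),.01)[1])
cv2.imwrite('pics/c8.png',d['color'])
```

```text
[ 0.52000962 -0.10249401  0.06863081] [ 5.26931373e-02  9.98610693e-01  1.97477995e-04 -2.79234237e-04]
arch [ 0.5289 -0.1041] [0.0577 0.0645] 83.9
pan [ 0.5148 -0.103 ] [0.1269 0.0823] 84.0
```

View pics/c8.png

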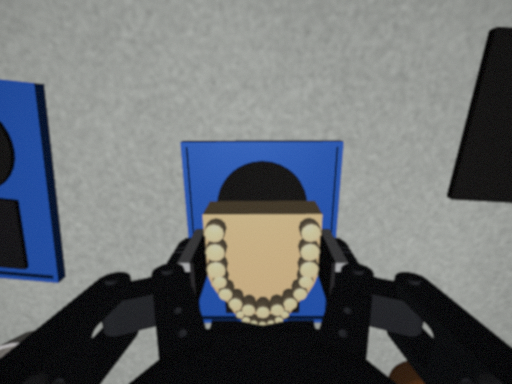

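The arch hangs level and centred over the pad, aligned with the pan. Lowering it now.

{"name": "jog_arm", "arguments": {
  "deltas": "0 0 -1 0 0 0;0 0 -1 0 0 0;0 0 -1 0 0 0;0 0 -0.5 0 0 0;0 0 -0.15 0 0 0;0 0 0 0 0 0;0 0 -0.05 0 0 0;0 0 0 0 0 0"
}}

```text
time: 21.28
eef_pos: [0.5207, -0.1031, -0.0047]
tcp_rot: [0.053, 0.999, -0.0, 0.0]
contact_force: [-0.2, 0.1, -1.1]
opening: 0.666
finger_force: 49.7
```

{"name": "jog_arm", "arguments": {
  "deltas": "0 0 0 0 0 0;0 0 0 0 0 0;0 0 0 0 0 0;0 0 0.5 0 0 0;0 0 1 0 0 0;0 0 1 0 0 0;0 -0.5 1 0 0 -0.8;0 -1 1 0 0 -0.8;-0.3 -1 1 0 0 -0.9;-0.3 -1 0 0 0 0;-0.3 -1 0 0 0 0;-0.3 -1 0 0 0 0;0 0 0 0 0 0",
  "gripper": 1
}}

```text
time: 22.9
eef_pos: [0.4963, -0.214, 0.1056]
tcp_rot: [0.178, 0.984, -0.0, 0.0]
contact_force: [0.2, -0.8, 0.0]
opening: 0.995
finger_force: 0.0
```

Run:
```python
from w import *
d=cap('wrist','w9'); print(get_state()['eef_pos'])
pr('arch',blob(d,1,(.527,-.104),.029)[1]); pr('pan',blob(d,0,(.559,-.107),.01)[1]);pr('quad',blob(d,1,(.452,-.336),.029)[1]);pr('pand',blob(d,0,(.485,-.341),.01)[1])
cv2.imwrite('pics/c9.png',d['color'])
```

```text
[ 0.49636307 -0.21319293  0.10537797]
arch [ 0.526  -0.1043] [0.0599 0.0576] 84.3
pan [ 0.559  -0.1081] [0.1276 0.1715] 84.1
quad [ 0.4511 -0.3351] [0.0263 0.0539] 69.7
pand [ 0.4845 -0.3406] [0.128  0.1705] 78.2
```

View pics/c9.png

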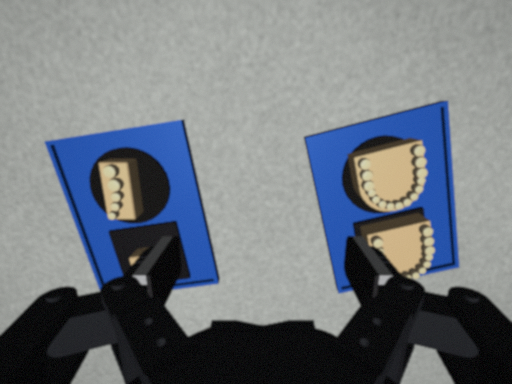

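The arch stands upright on its pad, within about 1.5 mm of centre. The quad is at (0.4515, -0.335), width axis 69.7°, and the tool is already at 69.5°.

{"name": "jog_arm", "arguments": {
  "deltas": "-0.37 -1 0 0 0 0;-0.37 -1 0 0 0 0;-0.37 -1 0 0 0 0;-0.37 -1 0 0 0 0;-0.37 -1 -0.5 0 0 0;-0.37 -1 -1 0 0 0;0 -0.08 -1 0 0 0;0 0 0 0 0 0",
  "gripper": 0.7
}}

```text
time: 23.95
eef_pos: [0.4504, -0.3328, 0.0519]
tcp_rot: [0.177, 0.984, 0.002, -0.002]
contact_force: [-0.5, 0.4, 0.1]
opening: 0.699
finger_force: 0.0
```

Run:
```python
from w import *
d=cap('wrist','w10'); s=get_state();print(s['eef_pos'],s['tcp_rot'])
pr('quad',blob(d,1,(.452,-.336),.029)[1]);pr('pand',blob(d,0,(.485,-.341),.01)[1]);pr('pad',blob(d,2,(.453,-.334),.009)[1])
a=blob(load('w9'),1,(.452,-.336),.029)[0];b=blob(d,1,(.452,-.336),.029)[0];print(tri(load('w9'),a,d,b))
```

```text
[ 0.45128774 -0.33333502  0.0532804 ] [ 0.17688637  0.9842298   0.00113318 -0.00127518]
quad [ 0.4509 -0.3362] [0.026  0.0543] 69.5
pand [ 0.4802 -0.341 ] [0.1273 0.1644] 77.8
pad [ 0.4509 -0.3342] [0.073  0.0696] 64.7
[ 0.4501929  -0.33596455  0.02675994]
```

{"name": "jog_arm", "arguments": {
  "deltas": "0 -0.12 -1 0 0 0;0 0 -1 0 0 0;0 0 -0.6 0 0 0;0 0 -0.4 0 0 0;0 0 0 0 0 0"
}}

```text
time: 24.62
eef_pos: [0.4516, -0.3366, -0.006]
tcp_rot: [0.177, 0.984, 0.0, -0.001]
contact_force: [0.4, 1.5, 0.9]
opening: 0.701
finger_force: 0.0
```

{"name": "jog_arm", "arguments": {
  "deltas": "0 0 0 0 0 0;0 0 0 0 0 0;0 0 0 0 0 0;0 0 0 0 0 0;0 0 0 0 0 0",
  "gripper": 0,
  "squeeze": 40
}}

```text
time: 25.25
eef_pos: [0.4525, -0.3376, -0.0042]
tcp_rot: [0.177, 0.984, -0.001, 0.001]
contact_force: [-0.2, 0.0, 5.5]
opening: 0.296
finger_force: 40.8
```

The quad is gripped (26 mm). Carrying it to its own pan, bulging the path outward to stay in reach.

{"name": "jog_arm", "arguments": {
  "deltas": "0 0 0.5 0 0 0;0 0 1 0 0 0;0 0 1 0 0 0;0.4 1 1 0 0 0;0.4 1 0.2 0 0 0;0.4 1 0 0 0 0.8;0.4 1 0 0 0 0;0.4 1 0 0 0 0;0.4 1 0 0 0 0;0.4 1 0 0 0 0;0.4 1 0 0 0 0;0 1 0 0 0 0;0 1 0 0 0 0;0 1 0 0 0 0;0 1 0 0 0 0;0 1 0 0 0 0;0 1 0 0 0 0;0 1 0 0 0 0;0 1 0 0 0 0;0 1 0 0 0 0"
}}

```text
time: 27.75
eef_pos: [0.5159, 0.0043, 0.0689]
tcp_rot: [0.137, 0.991, -0.0, 0.0]
contact_force: [-0.1, 0.5, -0.4]
opening: 0.293
finger_force: 40.2
```

{"name": "jog_arm", "arguments": {
  "deltas": "0 1 0 0 0 0;0 1 0 0 0 0;0 1 0 0 0 0;0 1 0 0 0 0;0 1 0 0 0 0;0 1 0 0 0 0;-0.45 1 0 0 0 0;-0.45 1 0 0 0 0;-0.45 1 0 0 0 0;-0.45 1 0 0 0 0;-0.45 1 0 0 0 0;-0.45 1 0 0 0 0;-0.45 1 0 0 0 0;-0.45 1 0 0 0 0;-0.45 1 0 0 0 0;-0.45 1 0 0 0 0;0 0.6 0 0 0 0;0 0 0 0 0 0;0 0 0 0 0 0"
}}

```text
time: 30.12
eef_pos: [0.4261, 0.3347, 0.0687]
tcp_rot: [0.138, 0.99, -0.0, -0.0]
contact_force: [-0.2, -0.6, -0.5]
opening: 0.293
finger_force: 40.2
```

Run:
```python
from w import *
d=cap('wrist','w11'); s=get_state();p=s['eef_pos'];print(p,s['tcp_rot'])
r=blob(d,1,(.425,.338),p[2]+.033);pr('quad',r[1]); c=proj(d,[.4254,.3375,.009]); print(c,r[0])
im=d['color'].copy(); cv2.circle(im,tuple(int(x) for x in proj(d,[.4254,.3375,p[2]+.033])),2,(0,0,255),-1); cv2.imwrite('pics/c11.png',im)
```

```text
[0.42614665 0.33453021 0.06873362] [ 1.37799156e-01  9.90460176e-01 -1.74311791e-04 -3.96556208e-05]
quad [0.4311 0.3327] [0.0256 0.0681] 74.2
[265.82522265 195.18767504] [262.32696839 253.85914502]
```

View pics/c11.png

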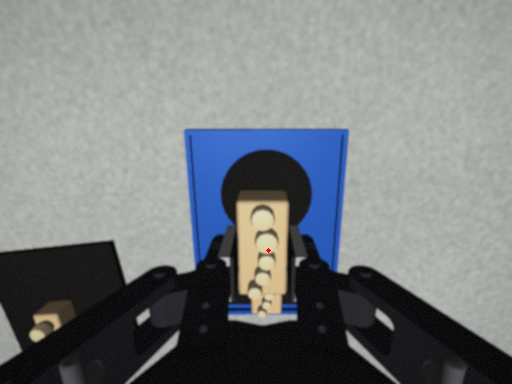

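The quad hangs level over the pad; it needs about +1 mm in x and +2.5 mm in y. Lowering and releasing.

{"name": "jog_arm", "arguments": {
  "deltas": "0.05 0.13 -1 0 0 0;0 0 -1 0 0 0;0 0 -1 0 0 0;0 0 -0.45 0 0 0;0 0 -0.15 0 0 0;0 0 0 0 0 0;0 0 -0.05 0 0 0;0 0 0 0 0 0"
}}

```text
time: 31.18
eef_pos: [0.4272, 0.3378, -0.0037]
tcp_rot: [0.137, 0.991, 0.0, 0.0]
contact_force: [-0.7, -1.3, -0.1]
opening: 0.288
finger_force: 40.2
```

{"name": "jog_arm", "arguments": {
  "deltas": "0 0 0 0 0 0;0 0 0 0 0 0;0 0 0 0 0 0;0 0 0.5 0 0 0;0 0 1 0 0 0;0 0 1 0 0 0;0 -1 1 0 0 0.3;0.4 -1 1 0 0 0;0.4 -1 0 0 0 0;0.4 -1 0 0 0 0;0.4 -1 0 0 0 0;0.4 -1 0 0 0 0;0.4 -1 0 0 0 0;0.4 -1 0 0 0 0;0 0 0 0 0 0",
  "gripper": 0.6
}}

```text
time: 33.05
eef_pos: [0.4836, 0.1768, 0.0866]
tcp_rot: [0.124, 0.992, 0.0, 0.001]
contact_force: [0.6, 0.2, -0.6]
opening: 0.6
finger_force: 0.0
```

Run:
```python
from w import *
d=cap('wrist','w12'); s=get_state();p=s['eef_pos'];print(p,s['tcp_rot'])
for n,k,q,z in(('quad',1,(.4254,.3375),.029),('pan',0,(.456,.329),.01),('die',1,(.484,.121),.027)): pr(n,blob(d,k,q,z)[1])
cv2.imwrite('pics/c12.png',d['color'])
```

```text
[0.48319939 0.1774904  0.08643589] [1.23269401e-01 9.92373160e-01 2.62470139e-04 3.10826250e-04]
quad [0.4256 0.3365] [0.0273 0.0544] 74.2
pan [0.4565 0.3277] [0.1287 0.1702] 74.3
die [0.4824 0.1223] [0.0232 0.0243] 78.0
```

View pics/c12.png

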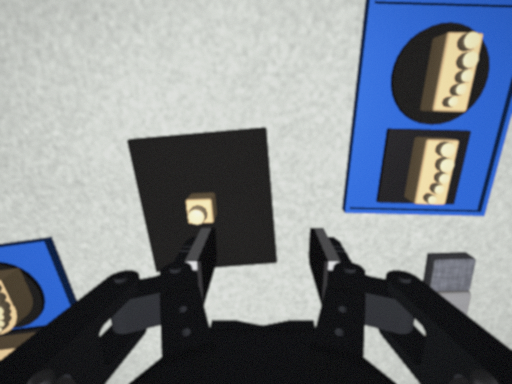

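The quad sits centred (0.4256, 0.3365 against pad 0.4257, 0.3363) and upright. Next the die, at (0.4826, 0.1220).

{"name": "jog_arm", "arguments": {
  "deltas": "0 -1 0 0 0 0.38;0 -1 0 0 0 0;0 -0.76 -0.5 0 0 0;0 0 -1 0 0 0;0 0 -1 0 0 0;0 0 -1 0 0 0;0 0 -0.7 0 0 0;0 0 -0.4 0 0 0;0 0 0 0 0 0"
}}

```text
time: 34.22
eef_pos: [0.4826, 0.1225, -0.0067]
tcp_rot: [0.104, 0.995, -0.0, -0.001]
contact_force: [-0.7, 0.2, -0.1]
opening: 0.601
finger_force: 0.0
```

{"name": "jog_arm", "arguments": {
  "deltas": "0 0 0 0 0 0;0 0 0 0 0 0;0 0 0 0 0 0;0 0 0 0 0 0;0 0 0 0 0 0",
  "gripper": 0,
  "squeeze": 30
}}

```text
time: 34.85
eef_pos: [0.4838, 0.1225, -0.0053]
tcp_rot: [0.104, 0.995, 0.0, 0.001]
contact_force: [-0.8, -0.8, 6.4]
opening: 0.252
finger_force: 31.6
```

{"name": "jog_arm", "arguments": {
  "deltas": "0 0 0.5 0 0 0;0 0 1 0 0 0;0 0 1 0 0 0;0 -1 1 0 0 0;0 -1 0.2 0 0 0;0 -1 0 0 0 0;0 -1 0 0 0 0;0 -1 0 0 0 0;0 -1 0 0 0 0;0 -1 0 0 0 0;0 -1 0 0 0 0;0 -1 0 0 0 0;0 -1 0 0 0 0;0 -1 0 0 0 0;-0.15 -1 0 0 0 0;-0.15 -1 0 0 0 0;-0.15 -1 0 0 0 0;-0.15 -1 0 0 0 0;-0.15 -1 0 0 0 0;-0.15 -1 0 0 0 0"
}}

```text
time: 37.35
eef_pos: [0.4646, -0.2184, 0.0678]
tcp_rot: [0.104, 0.995, 0.0, -0.0]
contact_force: [1.4, 0.3, -0.7]
opening: 0.248
finger_force: 30.9
```

{"name": "jog_arm", "arguments": {
  "deltas": "-0.15 -1 0 0 0 0;-0.15 -1 0 0 0 0;-0.15 -1 0 0 0 0;-0.15 -1 0 0 0 0;0 -1 0 0 0 0;0 -0.85 0 0 0 0;0 0 0 0 0 0;0 0 0 0 0 0"
}}

```text
time: 38.35
eef_pos: [0.4528, -0.3341, 0.0676]
tcp_rot: [0.104, 0.995, 0.0, -0.0]
contact_force: [0.0, 0.4, -0.1]
opening: 0.252
finger_force: 30.9
```

Run:
```python
from w import *
d=cap('wrist','w13'); s=get_state();p=s['eef_pos'];print(p,s['tcp_rot'])
pr('pan',blob(d,0,(.484,-.341),.01)[1]); pr('pad',blob(d,2,(.453,-.334),.009)[1]); pr('die',blob(d,1,(.453,-.334),p[2]+.034)[1])
```

```text
[ 0.45284029 -0.33387531  0.06755746] [ 1.03440345e-01  9.94635561e-01  3.50871316e-04 -2.70573341e-04]
pan [ 0.4603 -0.3367] [0.1268 0.1221] 78.1
pad [ 0.532  -0.3577] [0.5271 0.2383] 78.0
die [ 0.4613 -0.3364] [0.0213 0.0438] 79.3
```

{"name": "jog_arm", "arguments": {
  "deltas": "0 -0.04 -1 0 0 0;0 0 -1 0 0 0;0 0 -1 0 0 0;0 0 -0.45 0 0 0;0 0 -0.15 0 0 0;0 0 0 0 0 0;0 0 -0.05 0 0 0;0 0 0 0 0 0"
}}

```text
time: 39.4
eef_pos: [0.4532, -0.3357, -0.0047]
tcp_rot: [0.104, 0.995, -0.0, 0.0]
contact_force: [0.3, 0.6, -0.2]
opening: 0.25
finger_force: 31.0
```

{"name": "jog_arm", "arguments": {
  "deltas": "0 0 0 0 0 0;0 0 0 0 0 0;0 0 0 0 0 0;0 0 0.5 0 0 0;0 0 1 0 0 0;0 0 1 0 0 0;0 0 1 0 0 0;0 1 1 0 0 0;0 1 1 0 0 0;0 1 1 0 0 0;0 1 0 0 0 0;0 1 0 0 0 0;0 0 0 0 0 0",
  "gripper": 0.6
}}

```text
time: 41.02
eef_pos: [0.4522, -0.2336, 0.1237]
tcp_rot: [0.103, 0.995, 0.001, -0.001]
contact_force: [-0.2, 0.2, -0.6]
opening: 0.599
finger_force: 0.0
```

Run:
```python
from w import *
d=cap('wrist','w14'); t=cap('scene','s14')
print(get_state()['eef_pos'])
def rep(d,L):
    for n,k,q,z in L: pr(n,blob(d,k,q,z,25)[1])
rep(d,(('die',1,(.453,-.3345),.027),('pan',0,(.484,-.341),.01),('arch',1,(.527,-.104),.029)))
rep(t,(('die',1,(.453,-.3345),.027),('arch',1,(.527,-.104),.029),('quad',1,(.426,.337),.029)))
cv2.imwrite('pics/c14.png',np.hstack([cv2.resize(d['color'],(400,300)),cv2.resize(t['color'],(400,300))]))
```

```text
[ 0.45261059 -0.23506567  0.12408552]
die [ 0.4525 -0.3366] [0.0237 0.0229] 78.2
pan [ 0.4838 -0.3408] [0.1274 0.1699] 78.2
arch [ 0.5271 -0.1043] [0.0605 0.0603] 84.3
die [ 0.4516 -0.3366] [0.0243 0.0245] 75.5
arch [ 0.5291 -0.1017] [0.0579 0.0598] 84.5
quad [0.426  0.3386] [0.0274 0.0587] 74.1
```

View pics/c14.png

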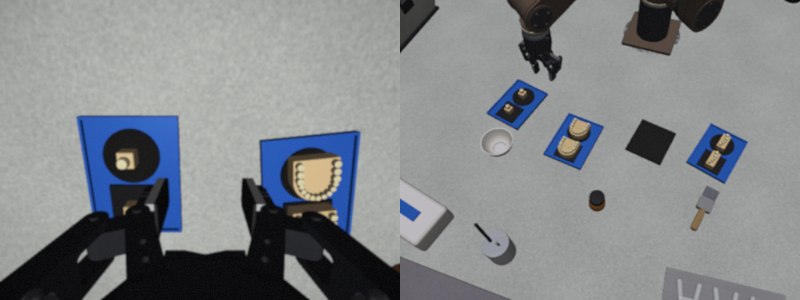

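All three models stand upright in their own pans, within about 2 mm of the pad centres. The mat is empty and the jar, bowl and brush are untouched. Handing in.

```bash
python3 -c "
from h import *
print(get_state()['time'],ctrl.sign_off())"
```

```text
the job is handed in; nothing more can be done
41.125 None
```

Arch, quad and die each stand upright in their own pan within about 2 mm of the pad centre (camera-measured), and the job was handed in at 41 s; the first grasp on the die missed because the fingertips stood higher than the text implied, and was redone without disturbing it.

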